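# Set the V-trough positioner for a patient lying on its side

### The job

On the padded V-trough positioner, take the wing that stands raised and lower it gently by its rail until it lies fully down flat on the base, then leave it there. Then lift the other wing by its rail until its red pointer lines up with the orange index clip on the quadrant, and finish holding it there at the clip, because its clamp is slack and a colleague is about to tighten it. Let neither wing drop or slam, do not shift the orange clip, and leave the tube rack, kidney dish and wipes tub where they stand.

Things in the scene. Friction and masses are not known exactly. Their poses are not given: they have to be found in the camera images.
- positioner: Small-animal V-trough positioner: heavy fixed steel base 400 mm long (its x) and 240 mm wide (its y), with two padded wings hinged on one centre line along its x. The left wing is on its +y side, the right wing on -y. Origin: centre of its underside, on the bench. At its far end (x = +207 mm) stands a 5 mm quadrant plate, up to 160 mm out to either side and 145 mm above the hinge line.
- hinge_line (a point): Point on the hinge line of both wings, halfway along it: over the centre of the base, 70 mm above the bench. The axes are those of positioner; the wings turn about its x axis.
- left_wing_rail (a point): Middle of the grip rail of the left wing (raised at the start): a round black-sleeved bar 12 mm thick, 290 mm long, parallel to the hinge line and 170 mm from it, in the plane of the wing plate. Two thin arms 125 mm to either side of this point carry it, 45 mm out from the wing's edge; nothing else is near it. Being round, it can turn between the fingers as the wing swings.
- right_wing_rail (a point): Middle of the grip rail of the right wing (the one lying flat at the start): the same round black bar, 12 mm thick, 170 mm from the hinge line, clear by 39 mm from the wing's edge. With the wing flat it is 70 mm above the bench with nothing below it.
- left_wing (a joint): Angle of the left wing (rad): 0 = flat on the base (a fixed stop), growing as its rail swings up and inward. Starts raised, at 0.6 to 0.95. Wing: aluminium plate 390 by 115 by 4 mm with a teal pad 14 mm thick on top, about 0.7 kg. Its clamp is nipped, so it stays at any angle by friction; 1 to 5 N down on the rail moves it.
- right_wing (a joint): Angle of the right wing (rad): 0 = lying flat on the base (a fixed stop), growing as its rail swings up and inward. Starts at 0. Same wing, about 0.7 kg; its clamp is slack, so it swings freely and falls back flat as soon as it is let go; about 2 to 5 N up at the rail carries it.
- index_clip (a joint): Angle on the right-hand quadrant at which the orange index clip is set (rad), counted like right_wing: the pointer is at the clip when the two joint values are equal. Between 0.45 and 0.80; it differs each time and must not be moved.
- right_wing_pointer (a point): Tip of the red pointer at the far end of the right wing, in the plane of the quadrant, 162 mm from the hinge line and 207 mm from the middle of the wing towards its far end (+x of the positioner). It points straight out from the hinge line, in the plane of the wing plate, and swings with the wing.
- clip_mark (a point): Mark point of the orange index clip (block 15 by 26 by 12 mm with a thumb screw) on the right-hand quadrant, 162 mm from the hinge line; the pointer tip comes to this point when the wing is at the marked angle.
- kidney_dish: White enamel kidney dish with a dark rim, about 255 by 130 mm, 40 mm high, loose on the bench to the right of the positioner. Origin on its underside. Leave it alone.
- wipes_tub: White round tub of wipes with a green band, 110 mm across, 181 mm tall, loose on the bench to the left of the positioner. Origin: centre of its underside. Leave it alone.
- tube_rack: White rack, 85 by 150 mm, full of capped blood tubes, 95 mm tall in all, loose on the bench to the left of the positioner, beside the tub. Origin: centre of its underside. Leave it alone.

How it is judged:
By the outcome, as a careful person would: the job done as asked, in the order asked, and still so for the second after the job is handed in, while the arm keeps its last pose, push and grip.
It also fails if it takes over 58 s, if anything falls off the work surface, if the arm or the gripper's body presses on something with over 40 N, if the wrist force passes 120 N, or if a joint passes its speed limit or range.

### The arm

A 6-joint arm with a two-finger parallel gripper is mounted at the origin on the work surface. World frame = base frame: x ahead of the robot, y to its left, z up, the work surface at z = 0. Lengths are in mm, angles in degrees, forces in N, time in s.
With the tool pointing down it reaches from about 300 to 850 mm from the base axis. Payload 4.2 kg.
Tool frame: the origin (TCP) lies on the mounting face of the last link; the fingertips stand 191 mm ahead of it and the grasp point (between the pads) lies 172 mm ahead of it; z points along the fingers, y is the direction in which the jaws open and shut (so a half turn about z gives the same grasp; the last joint's range is limited). The gripper opens to 91 mm and grips with 3 to 60 N. Pads are 32 mm wide; open, the fingers measure 118 mm over their backs; the gripper's body (76 mm by 178 mm) begins 60 mm behind the grasp point.
Start: joints at [-71.276, 18.312, 89.639, -0, 72.044, -1.146], TCP at [195.435, -540.766, 404.776] pointing down, gripper open.
Joint ranges: [-177.97, 177.97], [-48.28, 115.42], [12.27, 149.76], [-77.06, 257.06], [2.81, 150.46], [-146.56, 146.56]. Speed limits (degrees/s): [147.25, 147.25, 180, 180, 180, 180].

### API

Orientations are given as [roll, pitch, yaw] about the fixed x, y, z axes, in that order (R = Rz(yaw) Ry(pitch) Rx(roll)).
In Python, from workcell import env gives the robot as it stands.
- The arm moves only by the shell command python3 -m handwheel 'ROWS' [FORCE]. ROWS is JSON, a list of rows, each an object with "gripper": the opening in per cent of the stroke, from 0 (shut) to 100 (fully open); "travel": the shift along the tool's x, y, z in m, a list of three; "twist": the turn about the tool's z in rad. In form: [{"gripper": gripper, "travel": [x, y, z], "twist": twist}, ...]. A call has 1 to 5 rows; each row shifts and turns the commanded pose from where the row before left it, along the tool's axes as they then stand; what a row does not reach is not made up. A row lasts 1/12 s, in which the tool goes at most 41.7 mm and 7.16 degrees, less where a joint would pass 70% of its speed; a pose out of reach is approached as far as the arm can. A call with a gripper value outside its range is refused whole. The fingers move at their own pace and stop on an object; FORCE is the grip in N (left out, the last holds). Time passes only in rows, so rows that do not move let the fingers close. It gives the time, the measured TCP pose, the force and the opening at its end, in the units of the state.
- env.state(): the state, without advancing time (a new reading comes with each control period).
- env.grab_frame(name): name is "side" or "top" or "wrist"; returns a dict with "frame" (400x640x3 uint8, red, green, blue), "intrinsics" (3x3 intrinsics, pixels), "k1" (the pictures are not rectified: a ray, as slopes to the right and down, at radius r is drawn at 1 + k1 r^2 times it, then the intrinsics apply), "extrinsics" (4x4, takes a point from camera to world coordinates). Camera axes: x right, y down, z forward; pixel columns grow to the right and rows downward; lengths in mm; the calibration is good to about 2 mm. A picture is of the moment at which its call begins. There is no depth.
- env.job_done(): hands the job in, once; it reports no verdict.
Trained networks look in the newest picture that a camera, given by its name, has taken for a name from the list of things; names that differ only in an ending like _2 or _b are one class to them, and where a whole thing is asked for, a point or a joint stands for the part that bears it (a point fixed in the world has none). Each returns a list of dicts, best first, with "confidence" (0 to 1); they miss things now and then, are a little off and sometimes report something else, mostly with a low value. They report only what shows in the picture. A call takes as long as a camera call.
- env.trace(camera, thing): "pixels" (400x640 bool, what is visible of it) and "uv" ([column, row] in pixels, amid what is visible of it).
- env.pinpoint(camera, thing): "uv" ([column, row] in pixels: a listed point, or the origin of a listed thing).
The state is a dict: "time_s": time; "qpos": joint angles; "qvel": joint speeds; "effort": joint torques, N m; "ee_pos": TCP position; "ee_rot": TCP orientation; "force": force on the tool from outside, world axes, zero at the start; "torque": the same for the moment, N m; "gripper_width": finger opening in mm.
Only numpy, scipy, OpenCV 4.12 (cv2) and the standard library are available. Lean on these libraries where they do the work, as an engineer would, in place of code of your own. Each camera call takes 0.05 s, during which the arm holds its last target. There are 200 camera calls.

## Working session

There is one attempt and no reset: what is moved stays moved. The work goes in short steps, Python scripts to look and compute and a shell command to move; the robot and the scene stay as the last step left them, time stands still between calls to the robot, and variables do not carry over. Pictures are saved under pics/ and viewed, about 8 in all and at most 12, crops included, and the job is handed in when it is done.

```bash
mkdir -p pics; ls
cat > h.py <<'E'
import numpy as np, cv2
from workcell import env
def ray(f,uv):
    K=np.array(f['intrinsics'],float);k=f['k1']
    d=np.array([(uv[0]-K[0,2])/K[0,0],(uv[1]-K[1,2])/K[1,1]]);u=d.copy()
    for _ in range(30): u=d/(1+k*(u@u))
    E=np.array(f['extrinsics']);r=E[:3,:3]@np.array([u[0],u[1],1]);return E[:3,3],r/np.linalg.norm(r)
def proj(f,P):
    E=np.array(f['extrinsics']);p=E[:3,:3].T@(np.array(P)-E[:3,3]);u=p[:2]/p[2];u=u*(1+f['k1']*(u@u))
    K=np.array(f['intrinsics']);return np.array([K[0,0]*u[0]+K[0,2],K[1,1]*u[1]+K[1,2]])
def tri(rs):
    A=sum(np.eye(3)-np.outer(d,d) for o,d in rs);b=sum((np.eye(3)-np.outer(d,d))@o for o,d in rs)
    P=np.linalg.solve(A,b);return P,[float(np.linalg.norm(np.cross(P-o,d))) for o,d in rs]
def atz(r,z): return r[0]+r[1]*(z-r[0][2])/r[1][2]
def save(f,n): cv2.imwrite('pics/'+n,f['frame'][:,:,::-1])
E
python3 - <<'E'
from h import *
np.set_printoptions(precision=1,suppress=True)
F={}
s=env.state();print(s['time_s'],s['ee_pos'],s['ee_rot'],s['force'],s['gripper_width'])
for c in ['side','top','wrist']:
    F[c]=env.grab_frame(c);save(F[c],c+'0.png');print(c,np.array(F[c]['extrinsics'])[:3,3])
for t in ['positioner','hinge_line','left_wing_rail','right_wing_rail','right_wing_pointer','clip_mark','kidney_dish','wipes_tub','tube_rack']:
    R=[]
    for c in ['side','top']:
        for d in env.pinpoint(c,t)[:1]:
            print(t,c,np.array(d['uv']),round(d['confidence'],2),'z0',atz(ray(F[c],d['uv']),70));R.append(ray(F[c],d['uv']))
    if len(R)==2: print('  tri',*tri(R))
print(env.state()['time_s'])
cv2.imwrite('pics/a.png',np.vstack([F['side']['frame'],F['top']['frame']])[:,:,::-1][::1])
E
```

```text
pics
0.0 [ 195.4 -540.6  403.9] [-179.9   -0.    19.9] [-0.3  0.  -0. ] 91.32078724117848
side [468.6 737.8 891.3]
top [ 483.4   -6.8 1242.9]
wrist [ 259.  -518.7  384.1]
positioner side [351.3 224.5] 0.77 z0 [513.4  58.5  70. ]
hinge_line side [359. 209.] 0.6 z0 [498.9  -3.1  70. ]
hinge_line top [312.3 250.7] 0.86 z0 [507.3  -1.1  70. ]
  tri [503.   -1.1  72.2] [4.1831766322432955, 4.183176632243203]
left_wing_rail side [353.3 206.7] 0.91 z0 [516.3  -9.2  70. ]
left_wing_rail top [273.8 245.2] 0.88 z0 [521.  110.8  70. ]
  tri [513.3  98.8 188.7] [3.9188383136460234, 3.918838313646191]
right_wing_rail side [364.1 170.9] 0.78 z0 [ 501.7 -168.1   70. ]
right_wing_rail top [370.7 254. ] 0.58 z0 [ 500.6 -170.    70. ]
  tri [ 501.2 -170.3   68. ] [0.5603975650939884, 0.5603975650938813]
right_wing_pointer side [305.7 163.9] 0.9 z0 [ 692.3 -169.1   70. ]
right_wing_pointer top [374.5 188. ] 0.97 z0 [ 694.4 -181.2   70. ]
  tri [ 696.2 -183.1   57.4] [0.45227843906666837, 0.45227843906672754]
clip_mark side [301.7 142.8] 0.43 z0 [ 728.8 -274.2   70. ]
clip_mark top [370.3 176.2] 0.55 z0 [ 729.6 -168.8   70. ]
  tri [ 703.8 -155.9  166.7] [5.431938482536554, 5.431938482536838]
kidney_dish side [366.  138.9] 0.76 z0 [ 512.6 -333.1   70. ]
kidney_dish top [451.7 253.3] 0.6 z0 [ 505.9 -407.    70. ]
  tri [ 512.  -433.    -6.5] [4.6816239585751225, 4.681623958575038]
wipes_tub side [353.7 381.5] 0.85 z0 [455.1 471.6  70. ]
wipes_tub top [168.7 266.3] 0.69 z0 [453.2 416.1  70. ]
  tri [452.5 445.3 -10.9] [1.3567644056108832, 1.3567644056109287]
tube_rack side [281.7 355.4] 0.83 z0 [614.  447.5  70. ]
tube_rack top [179.5 208. ] 0.81 z0 [624.7 393.8  70. ]
  tri [630.9 420.   -8. ] [3.1500356587943097, 3.1500356587943794]
1.05
```

```bash
python3 -m handwheel --help 2>&1 | head -20
```

```text
invalid input: not JSON, or not a number
```

View pics/top0.png

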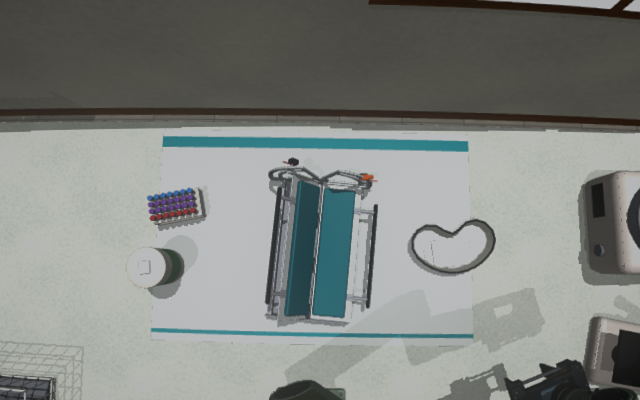

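View pics/side0.png

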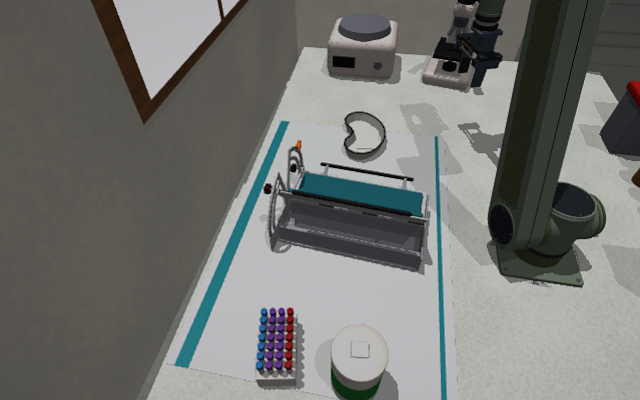

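The left wing stands raised with its rail around (273,250) in the top view. The right wing is flat, with its rail around (373,255). The clip is orange at about (368,177), and the whole positioner is yawed slightly. Next I fit its pose.

```bash
cat > fit.py <<'E'
from h import *
from scipy.optimize import least_squares
np.set_printoptions(precision=3,suppress=True)
def W(p,x,y,z):
    c,s=np.cos(p[2]),np.sin(p[2]);return np.array([p[0]+c*x-s*y,p[1]+s*x+c*y,z])
def rail(p,side,a,x,r=170): return W(p,x,side*r*np.cos(a),70+r*np.sin(a))
def line(m):
    ys,xs=np.nonzero(m);pts=np.c_[xs,ys].astype(np.float32)
    vx,vy,x0,y0=cv2.fitLine(pts,cv2.DIST_HUBER,0,.01,.01).ravel();return np.array([x0,y0]),np.array([-vy,vx]),pts
E
python3 - <<'E'
from fit import *
F={c:env.grab_frame(c) for c in ['side','top']}
L={};Q={}
for c in F:
    img=F[c]['frame'].astype(int);dark=img.max(2)<60
    for n in ['left_wing_rail','right_wing_rail']:
        d=env.trace(c,n)
        if d:
            m=d[0]['pixels'];ys,xs=np.nonzero(m)
            q=env.pinpoint(c,n)
            # dark pixels near rail
            uv=np.array(q[0]['uv']);r=rail  
            print(c,n,d[0]['confidence'],m.sum(),(m&dark).sum(),xs.min(),xs.max(),ys.min(),ys.max(),uv)
            # rail = dark elongated component of mask near pinpoint
            nn,lab,st,ce=cv2.connectedComponentsWithStats((m&dark).astype(np.uint8),connectivity=8)
            k=1+np.argmax(st[1:,4]);print('  comp',st[k]);L[c,n]=line(lab==k);Q[c,n]=uv
    for n in ['clip_mark','right_wing_pointer','hinge_line']:
        q=env.pinpoint(c,n);Q[c,n]=np.array(q[0]['uv']) if q else None;print(c,n,[(np.array(e['uv']),round(e['confidence'],2)) for e in q[:3]])
def res(p):
    o=[]
    for (c,n),(p0,nn,_) in L.items():
        sd,a=(1,p[3]) if n[0]=='l' else (-1,0.)
        for x in(-130,0,130): o.append((proj(F[c],rail(p,sd,a,x))-p0)@nn)
    for (c,n),q in Q.items():
        if q is None: continue
        P={'left_wing_rail':rail(p,1,p[3],0),'right_wing_rail':rail(p,-1,0,0),'clip_mark':rail(p,-1,p[4],207,162),'right_wing_pointer':rail(p,-1,0,207,162),'hinge_line':W(p,0,0,70)}[n]
        o+=list(.5*(proj(F[c],P)-q))
    return np.array(o)
s=least_squares(res,[503,-1,-.05,.75,.6],loss='soft_l1');p=s.x
print(p,s.cost);print(res(p))
np.save('p.npy',p)
print('rail L',rail(p,1,p[3],0),'flat',rail(p,1,0,0),'R',rail(p,-1,0,0),'R clip',rail(p,-1,p[4],0))
E
```

```text
side left_wing_rail 0.69 1547 1130 264 427 183 222 [352.5 204.5]
  comp [ 279  190  147   33 1077]
side right_wing_rail 0.56 3128 271 291 426 162 212 [364.2 171.3]
  comp [328 164  85  17 202]
side clip_mark [(array([300.8, 142.8]), 0.58)]
side right_wing_pointer [(array([307. , 162.2]), 0.74), (array([354.7, 209.8]), 0.56)]
side hinge_line [(array([358.2, 210.2]), 0.61)]
top left_wing_rail 0.81 5244 458 265 320 157 320 [272.6 246.9]
  comp [266 188  15 115 410]
top right_wing_rail 0.71 6328 256 310 377 181 321 [373.8 257.7]
  comp [366 205  11 103 256]
top clip_mark [(array([182.1, 205.6]), 0.66), (array([367.9, 177.8]), 0.48)]
top right_wing_pointer [(array([373. , 186.1]), 0.65), (array([368.7, 177.9]), 0.63)]
top hinge_line [(array([312. , 248.5]), 0.8)]
[502.361  -1.83   -0.075   0.898   1.599] 105.52423622961015
[ -0.966  -0.806  -0.655  -1.205  -0.963  -0.734  -1.647  -1.782  -1.825
   0.087   0.036  -0.134   0.242  -0.124   1.904  -0.315  -7.782   6.505
  -0.978  -0.204  -0.216  -0.513  -0.667   0.382  -1.329   0.074  67.988
 -17.754   0.366   0.576   0.269   1.955]
rail L [510.335 103.815 202.95 ] flat [515.155 167.688  70.   ] R [ 489.567 -171.347   70.   ] R clip [502.721   2.93  239.933]
```

```bash
python3 -m handwheel '[{"gripper":40,"travel":[0,0,-0.02],"twist":0.105},{"gripper":40,"travel":[0,0,-0.02],"twist":0.105},{"gripper":40,"travel":[0,0,-0.02],"twist":0.105},{"gripper":40,"travel":[0,0,-0.02],"twist":0.105}]' 20
for i in 1 2 3; do python3 -m handwheel '[{"gripper":40,"travel":[0.015,-0.0368,0],"twist":0},{"gripper":40,"travel":[0.015,-0.0368,0],"twist":0},{"gripper":40,"travel":[0.015,-0.0368,0],"twist":0},{"gripper":40,"travel":[0.015,-0.0368,0],"twist":0},{"gripper":40,"travel":[0.015,-0.0368,0],"twist":0}]'; done
python3 -m handwheel '[{"gripper":40,"travel":[0.015,-0.0368,0],"twist":0},{"gripper":40,"travel":[0.015,-0.0368,0],"twist":0},{"gripper":40,"travel":[0.015,-0.0368,0],"twist":0},{"gripper":40,"travel":[0,0,0],"twist":0},{"gripper":40,"travel":[0,0,0],"twist":0}]'
python3 - <<'E'
from fit import *
f=env.grab_frame('wrist');save(f,'w1.png')
for n in ['left_wing_rail','right_wing_rail','clip_mark','right_wing_pointer','hinge_line']:
    print(n,[(np.array(e['uv']),round(e['confidence'],2)) for e in env.pinpoint('wrist',n)[:2]])
p=np.load('p.npy');print([proj(f,rail(p,1,p[3],x)) for x in(-50,0,50)])
print(np.array(f['extrinsics']))
E
```

```text
time_s: 2.18
ee_pos: [195.4, -540.7, 485.6]
ee_rot: [-180.0, 0.0, -4.5]
force: [-0.3, -0.9, -0.0]
gripper_width: 67.5
time_s: 2.6
ee_pos: [284.0, -361.0, 484.8]
ee_rot: [180.0, -0.0, -4.2]
force: [1.5, 0.1, -0.7]
gripper_width: 36.9
time_s: 3.02
ee_pos: [372.1, -182.8, 485.0]
ee_rot: [180.0, -0.1, -4.2]
force: [0.4, -1.5, -0.5]
gripper_width: 36.0
time_s: 3.43
ee_pos: [460.4, -4.6, 485.0]
ee_rot: [180.0, -0.0, -4.2]
force: [-0.0, -0.9, -0.4]
gripper_width: 36.7
time_s: 3.85
ee_pos: [513.7, 101.8, 484.1]
ee_rot: [180.0, 0.1, -4.0]
force: [0.1, 0.7, 0.2]
gripper_width: 36.0
left_wing_rail [(array([313.4, 200. ]), 0.69)]
right_wing_rail [(array([504.3, 178.9]), 0.6)]
clip_mark []
right_wing_pointer [(array([524. ,  18.7]), 0.62)]
hinge_line [(array([389.5, 178.7]), 0.91)]
[array([312.315, 256.169]), array([312.473, 207.76 ]), array([312.656, 154.785])]
[[ -0.069  -0.968  -0.241 581.168]
 [ -0.998   0.067   0.016  95.987]
 [  0.001   0.242  -0.97  464.129]
 [  0.      0.      0.      1.   ]]
```

View pics/w1.png

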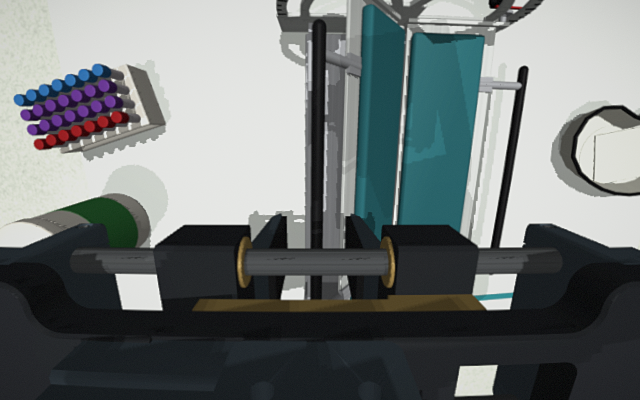

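Seen from above (wrist), the left rail runs vertically at column ~318, midway between the fingers. The model put it at 312. I refit with this view and the correct clip detection.

```bash
cat > refit.py <<'E'
from fit import *
F={c:env.grab_frame(c) for c in ['side','top','wrist']}
pk={}
obs=[] # (cam,kind,uv,weight)
def add(c,n,near,w=.6,tol=15):
    q=[e for e in env.pinpoint(c,n) if np.linalg.norm(np.array(e['uv'])-near)<tol]
    if q: obs.append((c,n,np.array(q[0]['uv']),w))
add('top','clip_mark',[368,178]);add('side','clip_mark',[301,143])
add('top','right_wing_pointer',[374,187]);add('side','right_wing_pointer',[306,163])
add('top','hinge_line',[312,250]);add('side','hinge_line',[358,209])
add('side','right_wing_rail',[364,171])
# wrist / top rail centre columns per row from dark runs
def runs(c,rows,lo,hi):
    o=[]
    for r in rows:
        x=np.nonzero(F[c]['frame'][r,lo:hi].max(1)<50)[0]
        if 2<=len(x)<=16 and np.ptp(x)==len(x)-1: o.append([lo+x.mean()+0.0,r])
    return np.array(o)
lines=[('wrist','L',runs('wrist',range(40,215,8),305,335)),('wrist','R',runs('wrist',range(100,240,8),485,530)),
       ('top','R',runs('top',range(215,300,6),362,384))]
for c,k,a in lines: print(c,k,len(a),a[:1],a[-1:])
def res(p,full=False):
    o=[]
    for c,k,a in lines:
        if len(a)<2: continue
        sd,an=(1,p[3]) if k=='L' else (-1,0.)
        A=proj(F[c],rail(p,sd,an,-60));B=proj(F[c],rail(p,sd,an,120));n=np.array([-(B-A)[1],(B-A)[0]])/np.linalg.norm(B-A)
        o+=list((a-A)@n/np.sqrt(len(a))*1.5)
    for c,n,q,w in obs:
        P={'left_wing_rail':rail(p,1,p[3],0),'right_wing_rail':rail(p,-1,0,0),'clip_mark':rail(p,-1,p[4],207,162),'right_wing_pointer':rail(p,-1,0,207,162),'hinge_line':W(p,0,0,70)}[n]
        e=proj(F[c],P)-q;o+=list(w*e)
        if full: print(c,n,q,e)
    return np.array(o)
s=least_squares(res,[503,-1,-.07,.8,.6],loss='soft_l1');p=s.x;res(p,True);print(p,s.cost)
np.save('p.npy',p)
print('rail L',rail(p,1,p[3],0),'flat',rail(p,1,0,0),'R',rail(p,-1,0,0),'R clip',rail(p,-1,p[4],0))
for c in F: save(F[c],c+'_r.png')
E
python3 refit.py
```

```text
wrist L 22 [[314.5  40. ]] [[313.5 208. ]]
wrist R 16 [[516. 100.]] [[497. 220.]]
top R 0 [] []
side clip_mark [303.4 143.3] [-3.36   1.178]
top right_wing_pointer [376.3 181.9] [-1.622  3.812]
side right_wing_pointer [304.5 160.6] [-0.665  0.475]
top hinge_line [312.4 249.3] [0.367 0.763]
side hinge_line [357.1 207.8] [-1.637  0.932]
side right_wing_rail [366.1 170.2] [0.422 0.217]
[509.127  -2.367  -0.087   0.92    0.588] 4.457931914076532
rail L [518.086 100.244 205.243] flat [523.914 166.989  70.   ] R [ 494.339 -171.723   70.   ] R clip [ 496.82  -143.315  164.245]
```

```bash
python3 -m handwheel '[{"gripper":40,"travel":[0,0.001,0.025],"twist":0},{"gripper":40,"travel":[0,0,0.025],"twist":0},{"gripper":40,"travel":[0,0,0.02],"twist":0},{"gripper":40,"travel":[0,0,0.02],"twist":0},{"gripper":40,"travel":[0,0,0.02],"twist":0}]' 20
python3 -m handwheel '[{"gripper":40,"travel":[0,0,0],"twist":0},{"gripper":40,"travel":[0,0,0],"twist":0}]'
python3 - <<'E'
from fit import *
f=env.grab_frame('side');save(f,'s2.png');g=env.grab_frame('wrist')
im=np.hstack([cv2.resize(f['frame'][130:270,240:440],(600,420)),])
cv2.imwrite('pics/s2c.png',im[:,:,::-1])
E
```

```text
time_s: 5.07
ee_pos: [513.0, 99.2, 373.8]
ee_rot: [180.0, -0.0, -4.2]
force: [-0.2, -0.1, -0.6]
gripper_width: 36.2
time_s: 5.23
ee_pos: [513.1, 99.2, 374.2]
ee_rot: [180.0, 0.1, -4.2]
force: [-0.2, -0.1, 0.6]
gripper_width: 36.4
```

View pics/s2c.png

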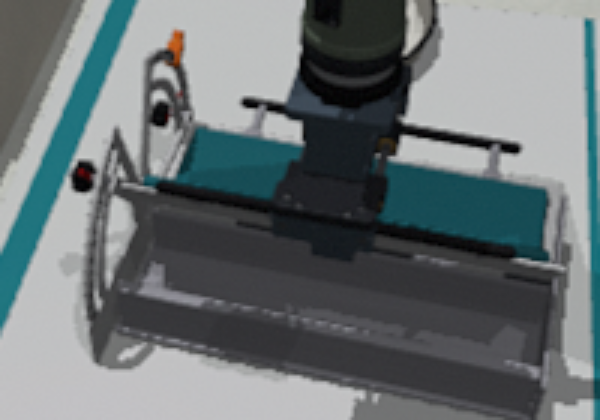

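The fingers straddle the left rail, with the tips showing just below it at crop (335,250). I close on it now.

```bash
python3 -m handwheel '[{"gripper":20,"travel":[0,0,0],"twist":0},{"gripper":14,"travel":[0,0,0],"twist":0},{"gripper":5,"travel":[0,0,0],"twist":0},{"gripper":5,"travel":[0,0,0],"twist":0},{"gripper":5,"travel":[0,0,0],"twist":0}]' 12
python3 - <<'E'
from fit import *
s=env.state();print(s['time_s'],s['gripper_width'],s['force'],s['ee_pos'],s['ee_rot'])
p=np.load('p.npy')
print((s['ee_pos'][1]-p[1]-np.sin(p[2])*(s['ee_pos'][0]-p[0])),s['ee_pos'][2]-172)
E
```

```text
time_s: 5.75
ee_pos: [513.2, 100.2, 375.6]
ee_rot: [-179.8, -0.1, -4.3]
force: [-0.9, 4.1, 2.1]
gripper_width: 11.7
5.75 11.74963108564228 [-0.857  4.141  2.138] [513.243 100.169 375.575] [-179.756   -0.084   -4.253]
102.89402205269327 203.57513760081787
```

```bash
python3 -m handwheel '[{"gripper":5,"travel":[0,-0.0033,0.0029],"twist":0},{"gripper":5,"travel":[0,-0.0033,0.0029],"twist":0},{"gripper":5,"travel":[0,-0.0033,0.0029],"twist":0},{"gripper":5,"travel":[0,-0.0033,0.0029],"twist":0},{"gripper":5,"travel":[0,-0.0033,0.0029],"twist":0}]'
python3 -m handwheel '[{"gripper":5,"travel":[0,-0.0029,0.0033],"twist":0},{"gripper":5,"travel":[0,-0.0029,0.0033],"twist":0},{"gripper":5,"travel":[0,-0.0029,0.0033],"twist":0},{"gripper":5,"travel":[0,-0.0029,0.0033],"twist":0},{"gripper":5,"travel":[0,-0.0029,0.0033],"twist":0}]'
```

```text
time_s: 6.17
ee_pos: [514.4, 116.2, 361.7]
ee_rot: [-179.9, -0.1, -4.2]
force: [-0.4, 2.4, 5.5]
gripper_width: 11.6
time_s: 6.58
ee_pos: [515.6, 130.8, 345.1]
ee_rot: [-179.9, -0.1, -4.2]
force: [-1.1, 2.1, 6.1]
gripper_width: 11.4
```

```bash
python3 -m handwheel '[{"gripper":5,"travel":[0,-0.0025,0.0037],"twist":0},{"gripper":5,"travel":[0,-0.0025,0.0037],"twist":0},{"gripper":5,"travel":[0,-0.0025,0.0037],"twist":0},{"gripper":5,"travel":[0,-0.0025,0.0036],"twist":0},{"gripper":5,"travel":[0,-0.0025,0.0036],"twist":0}]'
python3 -m handwheel '[{"gripper":5,"travel":[0,-0.002,0.004],"twist":0},{"gripper":5,"travel":[0,-0.002,0.004],"twist":0},{"gripper":5,"travel":[0,-0.002,0.004],"twist":0},{"gripper":5,"travel":[0,-0.002,0.0039],"twist":0},{"gripper":5,"travel":[0,-0.002,0.0039],"twist":0}]'
python3 -m handwheel '[{"gripper":5,"travel":[0,-0.0015,0.0042],"twist":0},{"gripper":5,"travel":[0,-0.0015,0.0042],"twist":0},{"gripper":5,"travel":[0,-0.0014,0.0042],"twist":0},{"gripper":5,"travel":[0,-0.0014,0.0042],"twist":0},{"gripper":5,"travel":[0,-0.0014,0.0042],"twist":0}]'
```

```text
time_s: 7.0
ee_pos: [516.6, 143.4, 326.6]
ee_rot: [-179.9, -0.1, -4.2]
force: [-1.1, 2.2, 5.6]
gripper_width: 11.7
time_s: 7.42
ee_pos: [517.4, 153.6, 306.5]
ee_rot: [-179.8, -0.1, -4.2]
force: [-1.4, 4.4, 4.2]
gripper_width: 11.5
time_s: 7.83
ee_pos: [518.0, 161.0, 285.4]
ee_rot: [-179.8, -0.1, -4.3]
force: [-0.8, 7.4, 3.9]
gripper_width: 11.3
```

```bash
python3 -m handwheel '[{"gripper":5,"travel":[0,-0.0015,0.004],"twist":0},{"gripper":5,"travel":[0,-0.0014,0.004],"twist":0},{"gripper":5,"travel":[0,-0.0012,0.004],"twist":0},{"gripper":5,"travel":[0,-0.001,0.004],"twist":0},{"gripper":5,"travel":[0,-0.0008,0.004],"twist":0}]'
python3 -m handwheel '[{"gripper":5,"travel":[0,-0.0006,0.003],"twist":0},{"gripper":5,"travel":[0,-0.0006,0.003],"twist":0},{"gripper":5,"travel":[0,-0.0004,0.003],"twist":0},{"gripper":5,"travel":[0,-0.0002,0.002],"twist":0},{"gripper":5,"travel":[0,-0.0002,0.002],"twist":0}]'
python3 -m handwheel '[{"gripper":5,"travel":[0,-0.0002,0.0015],"twist":0},{"gripper":5,"travel":[0,-0.0001,0.0015],"twist":0},{"gripper":5,"travel":[0,0,0.0015],"twist":0},{"gripper":5,"travel":[0,0,0.0015],"twist":0}]'
```

```text
time_s: 8.25
ee_pos: [518.5, 166.2, 264.8]
ee_rot: [-179.9, -0.1, -4.2]
force: [0.5, 5.0, 1.7]
gripper_width: 11.7
time_s: 8.67
ee_pos: [518.6, 168.1, 251.7]
ee_rot: [-179.9, -0.1, -4.2]
force: [0.9, 5.2, 2.5]
gripper_width: 11.4
time_s: 9.0
ee_pos: [518.7, 168.5, 245.8]
ee_rot: [-179.9, -0.1, -4.2]
force: [0.0, 6.7, 2.2]
gripper_width: 11.7
```

```bash
for i in 1 2; do python3 -m handwheel '[{"gripper":5,"travel":[0,0,0.001],"twist":0},{"gripper":5,"travel":[0,0,0.001],"twist":0},{"gripper":5,"travel":[0,0,0.001],"twist":0}]'; done
```

```text
time_s: 9.25
ee_pos: [518.6, 168.6, 242.8]
ee_rot: [-179.9, -0.1, -4.2]
force: [0.9, 7.4, 1.9]
gripper_width: 11.9
time_s: 9.5
ee_pos: [518.7, 168.7, 239.8]
ee_rot: [-179.9, -0.1, -4.2]
force: [1.1, 7.2, 2.1]
gripper_width: 11.4
```

```bash
for i in 1 2; do python3 -m handwheel '[{"gripper":5,"travel":[0,0,0.001],"twist":0},{"gripper":5,"travel":[0,0,0.001],"twist":0}]'; done
python3 - <<'E'
from fit import *
f=env.grab_frame('side');save(f,'s3.png')
cv2.imwrite('pics/s3c.png',cv2.resize(f['frame'][130:270,240:440],(800,560))[:,:,::-1])
E
```

```text
time_s: 9.67
ee_pos: [518.6, 168.7, 237.8]
ee_rot: [-179.9, -0.1, -4.2]
force: [1.2, 6.7, 2.4]
gripper_width: 11.9
time_s: 9.83
ee_pos: [518.6, 168.7, 235.8]
ee_rot: [-179.9, -0.1, -4.2]
force: [1.3, 8.1, 2.6]
gripper_width: 11.8
```

View pics/s3c.png

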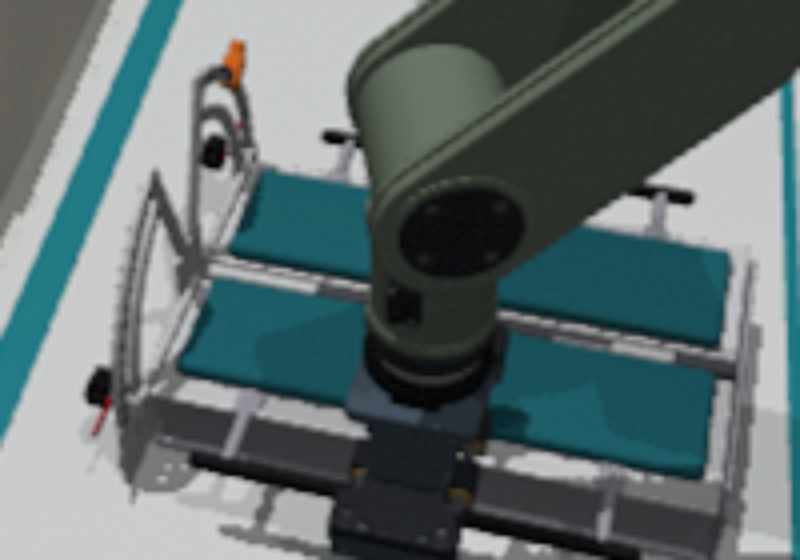

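Both pads look close to level, but there is no hard stop in the force yet. I continue down in small steps.

```bash
for i in 1 2 3; do python3 -m handwheel '[{"gripper":5,"travel":[0,0.0003,0.001],"twist":0},{"gripper":5,"travel":[0,0.0003,0.001],"twist":0}]'; done
python3 - <<'E'
from fit import *
p=np.load('p.npy')
F={c:env.grab_frame(c) for c in ['side','top','wrist']}
for c in F:
  save(F[c],c+'4.png')
  for x in(-120,-80,80,120): print(c,x,*[proj(F[c],rail(p,1,a,x)) for a in(0,.05,.1)])
  print(c,[(np.array(e['uv']),round(e['confidence'],2)) for e in env.pinpoint(c,'left_wing_rail')[:2]])
E
```

```text
time_s: 10.05
ee_pos: [518.6, 168.5, 233.9]
ee_rot: [-179.8, -0.1, -4.3]
force: [0.3, 10.0, 1.9]
gripper_width: 11.5
time_s: 10.22
ee_pos: [518.6, 168.3, 233.5]
ee_rot: [-179.7, -0.2, -4.3]
force: [-4.1, 11.7, 17.1]
gripper_width: 11.7
time_s: 10.38
ee_pos: [518.8, 168.1, 232.2]
ee_rot: [-179.6, -0.2, -4.3]
force: [-2.9, 13.6, 17.0]
gripper_width: 11.7
side -120 [387.908 265.882] [388.333 263.946] [388.789 261.852]
side -80 [372.333 262.38 ] [372.657 260.438] [373.014 258.341]
side 80 [312.558 248.942] [312.506 246.981] [312.499 244.874]
side 120 [298.213 245.718] [298.074 243.753] [297.983 241.644]
side []
top -120 [249.517 285.425] [249.118 285.625] [248.863 285.844]
top -80 [251.186 271.472] [250.8  271.57] [250.558 271.685]
top 80 [257.852 216.562] [257.52  216.264] [257.331 215.978]
top 120 [259.511 203.093] [259.193 202.7  ] [259.016 202.318]
top []
wrist -120 [314.448 420.369] [314.646 433.171] [315.568 447.056]
wrist -80 [315.167 371.875] [315.413 383.453] [316.442 396.135]
wrist 80 [319.166  95.311] [319.749  92.894] [321.429  90.161]
wrist 120 [320.469   2.651] [321.174  -6.182] [323.064 -16.245]
wrist []
```

A hard stop came at TCP z≈234, where Fz jumped from 2 to 17 N. I ease the load, open, and rise.

```bash
python3 -m handwheel '[{"gripper":5,"travel":[0,-0.0015,0],"twist":0},{"gripper":5,"travel":[0,-0.001,0],"twist":0},{"gripper":30,"travel":[0,0,0],"twist":0},{"gripper":40,"travel":[0,0,0],"twist":0},{"gripper":40,"travel":[0,0,0],"twist":0}]'
python3 -m handwheel '[{"gripper":40,"travel":[0,0,0],"twist":0},{"gripper":40,"travel":[0,0,-0.01],"twist":0},{"gripper":40,"travel":[0,0,-0.02],"twist":0},{"gripper":40,"travel":[0,0,-0.035],"twist":0},{"gripper":40,"travel":[0,0,-0.035],"twist":0}]'
python3 -m handwheel '[{"gripper":40,"travel":[0,0.03,-0.02],"twist":0},{"gripper":40,"travel":[0,0.04,0],"twist":0},{"gripper":40,"travel":[0,0.04,0],"twist":0},{"gripper":40,"travel":[0,0.04,0],"twist":0},{"gripper":40,"travel":[0,0.04,0],"twist":0}]'
python3 -m handwheel '[{"gripper":40,"travel":[0.01,0.04,0],"twist":0},{"gripper":40,"travel":[0.005,0.04,0],"twist":0},{"gripper":40,"travel":[0,0.04,0],"twist":0},{"gripper":40,"travel":[0,0.03,0],"twist":0},{"gripper":40,"travel":[0,0,0],"twist":0}]'
python3 - <<'E'
from fit import *
p=np.load('p.npy')
F={c:env.grab_frame(c) for c in ['side','top','wrist']}
for c in F:
  save(F[c],c+'5.png')
  for n in ['left_wing_rail','right_wing_rail','clip_mark','right_wing_pointer','hinge_line']: print(c,n,[(np.array(e['uv']),round(e['confidence'],2)) for e in env.pinpoint(c,n)[:2]])
cv2.imwrite('pics/m5.png',np.vstack([cv2.resize(F['side']['frame'][120:270,230:450],(660,450)),])[:,:,::-1])
E
```

```text
time_s: 11.1
ee_pos: [517.8, 168.0, 228.9]
ee_rot: [179.9, 0.1, -4.2]
force: [0.0, -0.3, 0.6]
gripper_width: 28.5
time_s: 11.52
ee_pos: [517.8, 168.2, 330.2]
ee_rot: [179.9, 0.2, -4.2]
force: [1.4, 0.2, 0.5]
gripper_width: 36.7
time_s: 11.93
ee_pos: [503.6, -22.7, 350.4]
ee_rot: [180.0, -0.0, -4.2]
force: [1.2, -0.0, 1.2]
gripper_width: 36.5
time_s: 12.35
ee_pos: [507.8, -176.4, 350.0]
ee_rot: [179.8, -0.0, -4.5]
force: [1.3, 0.0, -0.2]
gripper_width: 36.5
side left_wing_rail [(array([344.1, 260.8]), 0.86)]
side right_wing_rail [(array([362.4, 171.5]), 0.58)]
side clip_mark [(array([300.7, 144.2]), 0.48), (array([353.5, 381.1]), 0.26)]
side right_wing_pointer [(array([302.6, 162.6]), 0.76)]
side hinge_line [(array([354.7, 210.6]), 0.65)]
top left_wing_rail [(array([254.2, 244.9]), 0.85)]
top right_wing_rail []
top clip_mark [(array([370.6, 178.1]), 0.49)]
top right_wing_pointer [(array([376.3, 182.7]), 0.83)]
top hinge_line []
wrist left_wing_rail []
wrist right_wing_rail [(array([312. , 216.4]), 0.74)]
wrist clip_mark []
wrist right_wing_pointer []
wrist hinge_line [(array([139.8, 214.9]), 0.89)]
```

View pics/m5.png

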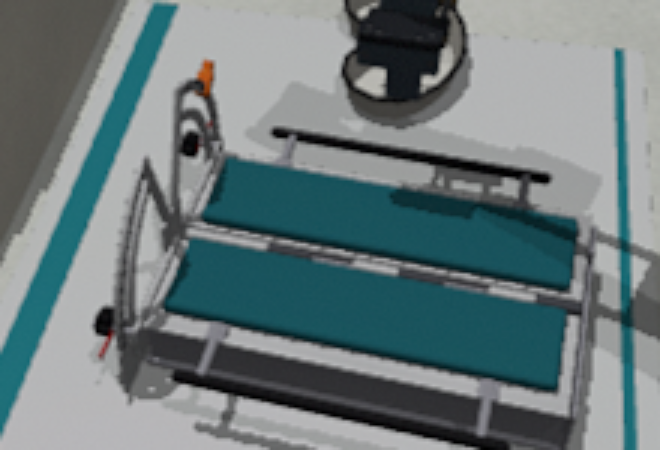

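View pics/wrist5.png

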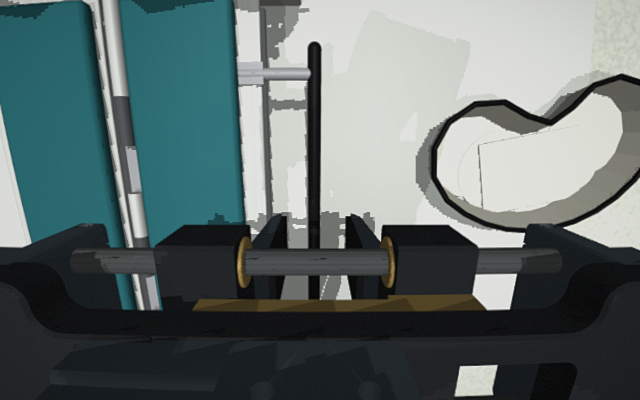

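The left wing lies flat and the right rail (column ~314) is centred between the fingers. I'll grip it about 70 mm toward the far end so the wrist camera can see the clip, clear of the carrying arm.

```bash
python3 -m handwheel '[{"gripper":40,"travel":[0.03,0.0005,0],"twist":0},{"gripper":40,"travel":[0.028,0.0005,0],"twist":0},{"gripper":40,"travel":[0,0,0.025],"twist":0},{"gripper":40,"travel":[0,0,0.025],"twist":0},{"gripper":40,"travel":[0,0,0.02],"twist":0}]' 20
python3 -m handwheel '[{"gripper":40,"travel":[0,0,0.02],"twist":0},{"gripper":40,"travel":[0,0,0.01],"twist":0},{"gripper":40,"travel":[0,0,0.01],"twist":0},{"gripper":40,"travel":[0,0,0],"twist":0}]'
python3 -m handwheel '[{"gripper":20,"travel":[0,0,0],"twist":0},{"gripper":14,"travel":[0,0,0],"twist":0},{"gripper":5,"travel":[0,0,0],"twist":0},{"gripper":5,"travel":[0,0,0],"twist":0},{"gripper":5,"travel":[0,0,0],"twist":0}]'
python3 - <<'E'
from fit import *
p=np.load('p.npy')
f=env.grab_frame('wrist');save(f,'w6.png');print(f['intrinsics'],f['k1'])
g=env.grab_frame('side');t=env.grab_frame('top');save(g,'s6.png');save(t,'t6.png')
for c in ['wrist','side','top']:
  for n in ['clip_mark','right_wing_pointer']: print(c,n,[(np.array(e['uv']),round(e['confidence'],2)) for e in env.pinpoint(c,n)[:2]])
cv2.imwrite('pics/m6.png',np.hstack([cv2.resize(g['frame'][120:190,270:340],(390,390),interpolation=2),cv2.resize(t['frame'][150:220,330:400],(390,390),interpolation=2)])[:,:,::-1])
E
```

```text
time_s: 13.67
ee_pos: [566.2, -176.9, 278.1]
ee_rot: [-180.0, 0.1, -4.2]
force: [0.4, 0.6, 0.0]
gripper_width: 36.8
time_s: 14.0
ee_pos: [565.7, -176.8, 238.1]
ee_rot: [-180.0, 0.2, -4.2]
force: [0.3, -1.0, 0.8]
gripper_width: 36.7
time_s: 14.42
ee_pos: [566.4, -176.1, 240.8]
ee_rot: [-179.9, -0.1, -4.3]
force: [0.9, 3.4, 1.7]
gripper_width: 11.4
[[284.173   0.    315.698]
 [  0.    284.173 201.506]
 [  0.      0.      1.   ]] -0.04287210494034426
wrist clip_mark []
wrist right_wing_pointer []
side clip_mark [(array([300.1, 140.3]), 0.53)]
side right_wing_pointer [(array([302.8, 161.5]), 0.69)]
top clip_mark [(array([369.3, 179.3]), 0.54)]
top right_wing_pointer [(array([376.2, 184.7]), 0.95)]
```

View pics/m6.png

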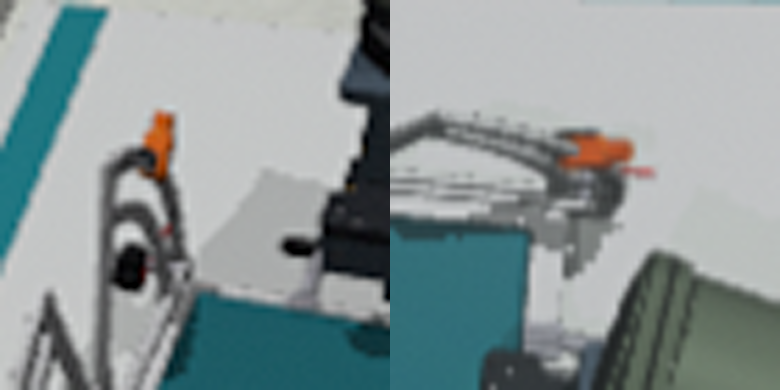

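```bash
python3 -m handwheel '[{"gripper":5,"travel":[0,0,-0.0034],"twist":0},{"gripper":5,"travel":[0,-0.0001,-0.0034],"twist":0},{"gripper":5,"travel":[0,-0.0002,-0.0034],"twist":0},{"gripper":5,"travel":[0,-0.0002,-0.0034],"twist":0},{"gripper":5,"travel":[0,-0.0003,-0.0034],"twist":0}]' 25
python3 -m handwheel '[{"gripper":5,"travel":[0,-0.0004,-0.0034],"twist":0},{"gripper":5,"travel":[0,-0.0004,-0.0034],"twist":0},{"gripper":5,"travel":[0,-0.0005,-0.0034],"twist":0},{"gripper":5,"travel":[0,-0.0006,-0.0033],"twist":0},{"gripper":5,"travel":[0,-0.0006,-0.0033],"twist":0}]'
python3 -m handwheel '[{"gripper":5,"travel":[0,-0.0007,-0.0033],"twist":0},{"gripper":5,"travel":[0,-0.0008,-0.0033],"twist":0},{"gripper":5,"travel":[0,-0.0008,-0.0033],"twist":0},{"gripper":5,"travel":[0,-0.0009,-0.0033],"twist":0},{"gripper":5,"travel":[0,-0.001,-0.0032],"twist":0}]'
python3 -m handwheel '[{"gripper":5,"travel":[0,-0.0011,-0.0032],"twist":0},{"gripper":5,"travel":[0,-0.0011,-0.0032],"twist":0},{"gripper":5,"travel":[0,-0.0012,-0.0032],"twist":0},{"gripper":5,"travel":[0,-0.0012,-0.0032],"twist":0},{"gripper":5,"travel":[0,-0.0012,-0.0032],"twist":0}]'
cat > look.py <<'E'
from fit import *
import sys
k=sys.argv[1];p=np.load('p.npy')
F={c:env.grab_frame(c) for c in ['wrist','side','top']}
for c in F:
  save(F[c],c+k+'.png')
  for n in ['clip_mark','right_wing_pointer','right_wing_rail']: print(c,n,[(np.array(e['uv']),round(e['confidence'],2)) for e in env.pinpoint(c,n)[:2]])
  print('  clip model',*[proj(F[c],rail(p,-1,a,207,162)) for a in (.4,.5,.6,.7)])
s=env.state();q=s['ee_pos'];y=-(-np.sin(p[2])*(q[0]-p[0])+np.cos(p[2])*(q[1]-p[1]));print(q,'y',y,'z',q[2]-242,'a from z',np.arcsin((q[2]-242)/170),'from y',np.arccos(min(1,y/170)))
E
python3 look.py 7
```

```text
time_s: 15.28
ee_pos: [566.5, -175.3, 256.6]
ee_rot: [-179.9, -0.1, -4.2]
force: [3.8, 3.5, -4.7]
gripper_width: 11.3
time_s: 15.7
ee_pos: [566.7, -173.0, 273.4]
ee_rot: [-179.9, -0.1, -4.2]
force: [3.7, 5.0, -5.0]
gripper_width: 11.5
time_s: 16.12
ee_pos: [567.0, -169.0, 289.9]
ee_rot: [-180.0, -0.1, -4.2]
force: [3.7, 3.0, -4.6]
gripper_width: 11.1
time_s: 16.53
ee_pos: [567.4, -163.5, 306.1]
ee_rot: [180.0, -0.1, -4.2]
force: [4.5, 2.4, -5.2]
gripper_width: 11.6
wrist clip_mark []
wrist right_wing_pointer []
wrist right_wing_rail []
  clip model [304.371 -11.023] [286.714 -27.409] [261.224 -46.538] [225.876 -68.485]
side clip_mark [(array([299.3, 144.1]), 0.38)]
side right_wing_pointer [(array([301.3, 150.2]), 0.85)]
side right_wing_rail [(array([363.4, 155.6]), 0.69)]
  clip model [301.826 148.422] [300.941 146.135] [299.904 144.271] [298.719 142.866]
top clip_mark [(array([369.6, 178.3]), 0.54), (array([450.1, 252.7]), 0.45)]
top right_wing_pointer [(array([372.3, 178.5]), 0.83)]
top right_wing_rail [(array([370.1, 253.2]), 0.9)]
  clip model [373.478 181.177] [371.711 179.903] [369.341 178.598] [366.375 177.277]
[ 567.433 -163.635  305.958] y 155.58548457530583 z 63.9577913764694 a from z 0.38571564827045307 from y 0.4147707374490584
```

View pics/wrist7.png

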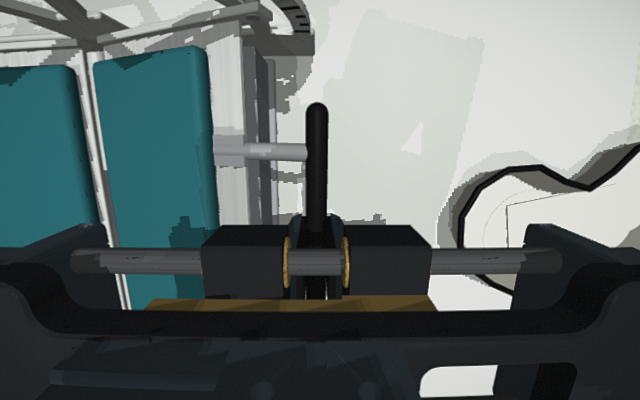

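The wrist camera stops just short of the clip, and the side and top views resolve only about 0.03 rad. I'll lower the wing gently, regrip further along so the wrist camera sees the clip, and lift again. First I measure the position of the arm on the rail.

```bash
python3 - <<'E'
from fit import *
f=env.grab_frame('wrist');s=env.state();q=np.array(s['ee_pos']);z=q[2]-170
for uv in [(317,103),(310,143),(310,161)]: 
    P=atz(ray(f,uv),z);print(uv,P,'ahead of tool along rail',(P-q)[:2]@[np.cos(-.075),np.sin(-.075)])
E
python3 -m handwheel '[{"gripper":5,"travel":[0,0.0012,0.0032],"twist":0},{"gripper":5,"travel":[0,0.0012,0.0032],"twist":0},{"gripper":5,"travel":[0,0.0012,0.0032],"twist":0},{"gripper":5,"travel":[0,0.0011,0.0032],"twist":0},{"gripper":5,"travel":[0,0.0011,0.0032],"twist":0}]'
python3 -m handwheel '[{"gripper":5,"travel":[0,0.001,0.0032],"twist":0},{"gripper":5,"travel":[0,0.0009,0.0033],"twist":0},{"gripper":5,"travel":[0,0.0008,0.0033],"twist":0},{"gripper":5,"travel":[0,0.0008,0.0033],"twist":0},{"gripper":5,"travel":[0,0.0007,0.0033],"twist":0}]'
python3 -m handwheel '[{"gripper":5,"travel":[0,0.0006,0.0033],"twist":0},{"gripper":5,"travel":[0,0.0006,0.0033],"twist":0},{"gripper":5,"travel":[0,0.0005,0.0034],"twist":0},{"gripper":5,"travel":[0,0.0004,0.0034],"twist":0},{"gripper":5,"travel":[0,0.0004,0.0034],"twist":0}]'
python3 -m handwheel '[{"gripper":5,"travel":[0,0.0003,0.0025],"twist":0},{"gripper":5,"travel":[0,0.0002,0.0025],"twist":0},{"gripper":5,"travel":[0,0.0002,0.0025],"twist":0},{"gripper":5,"travel":[0,0.0001,0.002],"twist":0},{"gripper":5,"travel":[0,0,0.002],"twist":0}]'
for i in 1 2 3; do python3 -m handwheel '[{"gripper":5,"travel":[0,0,0.0015],"twist":0}]';done
```

```text
(317, 103) [ 649.014 -171.327  135.963] ahead of tool along rail 81.95057646312371
(310, 143) [ 629.471 -166.273  135.963] ahead of tool along rail 62.083578248630616
(310, 161) [ 620.182 -165.551  135.963] ahead of tool along rail 52.76681497388442
time_s: 17.6
ee_pos: [566.9, -169.3, 290.0]
ee_rot: [-179.9, -0.1, -4.2]
force: [4.6, 3.6, -2.3]
gripper_width: 11.3
time_s: 18.02
ee_pos: [566.6, -173.3, 273.6]
ee_rot: [-179.9, -0.1, -4.2]
force: [3.5, 4.2, -2.4]
gripper_width: 11.3
time_s: 18.43
ee_pos: [566.5, -175.6, 256.8]
ee_rot: [-179.9, -0.1, -4.3]
force: [4.3, 5.6, -2.3]
gripper_width: 11.7
time_s: 18.85
ee_pos: [566.4, -176.2, 245.4]
ee_rot: [-179.9, -0.1, -4.3]
force: [3.5, 7.3, -1.4]
gripper_width: 11.4
time_s: 18.93
ee_pos: [566.5, -176.2, 244.7]
ee_rot: [-179.9, -0.1, -4.3]
force: [1.2, 8.3, 11.7]
gripper_width: 11.6
time_s: 19.02
ee_pos: [566.4, -176.2, 244.5]
ee_rot: [-179.9, -0.1, -4.3]
force: [-1.8, 8.0, 21.1]
gripper_width: 11.5
time_s: 19.1
ee_pos: [566.4, -176.1, 244.4]
ee_rot: [-179.9, -0.1, -4.3]
force: [-3.4, 9.2, 28.7]
gripper_width: 11.3
```

```bash
python3 -m handwheel '[{"gripper":5,"travel":[0,-0.0005,-0.003],"twist":0},{"gripper":5,"travel":[0,-0.001,0],"twist":0},{"gripper":20,"travel":[0,0,0],"twist":0},{"gripper":30,"travel":[0,0,0],"twist":0},{"gripper":30,"travel":[0,0,0],"twist":0}]'
python3 -m handwheel '[{"gripper":30,"travel":[0.01,0,0],"twist":0},{"gripper":30,"travel":[0.01,0,0],"twist":0},{"gripper":30,"travel":[0.008,0,0],"twist":0},{"gripper":30,"travel":[0,0,0],"twist":0}]'
python3 -m handwheel '[{"gripper":14,"travel":[0,0,0],"twist":0},{"gripper":5,"travel":[0,0,0],"twist":0},{"gripper":5,"travel":[0,0,0],"twist":0},{"gripper":5,"travel":[0,0,0],"twist":0},{"gripper":5,"travel":[0,0,0],"twist":0}]' 25
```

```text
time_s: 19.52
ee_pos: [565.6, -175.8, 243.4]
ee_rot: [180.0, 0.1, -4.2]
force: [-0.3, 0.1, -0.2]
gripper_width: 26.6
time_s: 19.85
ee_pos: [596.2, -177.8, 243.6]
ee_rot: [180.0, -0.1, -4.2]
force: [1.1, -0.5, 0.4]
gripper_width: 27.2
time_s: 20.27
ee_pos: [593.8, -177.8, 243.4]
ee_rot: [180.0, 0.0, -4.2]
force: [0.2, -2.5, -2.7]
gripper_width: 11.2
```

Lift to ≈0.45, then look.

```bash
python3 -m handwheel '[{"gripper":5,"travel":[0,0,-0.0034],"twist":0},{"gripper":5,"travel":[0,-0.0001,-0.0034],"twist":0},{"gripper":5,"travel":[0,-0.0002,-0.0034],"twist":0},{"gripper":5,"travel":[0,-0.0002,-0.0034],"twist":0},{"gripper":5,"travel":[0,-0.0003,-0.0034],"twist":0}]' 25
python3 -m handwheel '[{"gripper":5,"travel":[0,-0.0004,-0.0034],"twist":0},{"gripper":5,"travel":[0,-0.0004,-0.0034],"twist":0},{"gripper":5,"travel":[0,-0.0005,-0.0034],"twist":0},{"gripper":5,"travel":[0,-0.0006,-0.0033],"twist":0},{"gripper":5,"travel":[0,-0.0006,-0.0033],"twist":0}]'
python3 -m handwheel '[{"gripper":5,"travel":[0,-0.0007,-0.0033],"twist":0},{"gripper":5,"travel":[0,-0.0008,-0.0033],"twist":0},{"gripper":5,"travel":[0,-0.0008,-0.0033],"twist":0},{"gripper":5,"travel":[0,-0.0009,-0.0033],"twist":0},{"gripper":5,"travel":[0,-0.001,-0.0032],"twist":0}]'
python3 -m handwheel '[{"gripper":5,"travel":[0,-0.0011,-0.0032],"twist":0},{"gripper":5,"travel":[0,-0.0011,-0.0032],"twist":0},{"gripper":5,"travel":[0,-0.0012,-0.0032],"twist":0},{"gripper":5,"travel":[0,-0.0012,-0.0032],"twist":0},{"gripper":5,"travel":[0,-0.0012,-0.0032],"twist":0}]'
python3 -m handwheel '[{"gripper":5,"travel":[0,-0.0014,-0.0031],"twist":0},{"gripper":5,"travel":[0,-0.0014,-0.0031],"twist":0},{"gripper":5,"travel":[0,-0.0014,-0.0031],"twist":0},{"gripper":5,"travel":[0,0,0],"twist":0}]'
python3 look.py 8
```

```text
time_s: 20.68
ee_pos: [593.9, -176.9, 261.0]
ee_rot: [180.0, 0.0, -4.2]
force: [-0.8, -3.4, -3.6]
gripper_width: 11.7
time_s: 21.1
ee_pos: [594.1, -174.4, 277.9]
ee_rot: [180.0, 0.0, -4.2]
force: [-2.0, -4.1, -3.2]
gripper_width: 11.4
time_s: 21.52
ee_pos: [594.4, -170.3, 294.4]
ee_rot: [179.9, 0.0, -4.2]
force: [-2.6, -4.7, -2.3]
gripper_width: 11.5
time_s: 21.93
ee_pos: [594.8, -164.6, 310.6]
ee_rot: [179.9, 0.0, -4.2]
force: [-2.2, -5.8, -1.1]
gripper_width: 11.4
time_s: 22.27
ee_pos: [595.1, -160.3, 320.5]
ee_rot: [179.9, -0.0, -4.2]
force: [-2.1, -5.9, -0.2]
gripper_width: 11.6
wrist clip_mark [(array([260.5,  25. ]), 0.93)]
wrist right_wing_pointer []
wrist right_wing_rail [(array([154.2, 315. ]), 0.64)]
  clip model [314.859  56.527] [300.601  48.818] [280.186  39.957] [252.208  29.921]
side clip_mark [(array([355.5, 207.6]), 0.56), (array([300.1, 140.3]), 0.52)]
side right_wing_pointer [(array([299.8, 146.9]), 0.84)]
side right_wing_rail []
  clip model [301.826 148.422] [300.941 146.135] [299.904 144.271] [298.719 142.866]
top clip_mark [(array([366.5, 177.8]), 0.43)]
top right_wing_pointer [(array([372.7, 180.1]), 0.63)]
top right_wing_rail [(array([371.1, 254.4]), 0.76)]
  clip model [373.478 181.177] [371.711 179.903] [369.341 178.598] [366.375 177.277]
[ 595.073 -160.512  320.008] y 150.06937607689886 z 78.00783768658545 a from z 0.47672256615491204 from y 0.4890894189995121
```

View pics/wrist8.png

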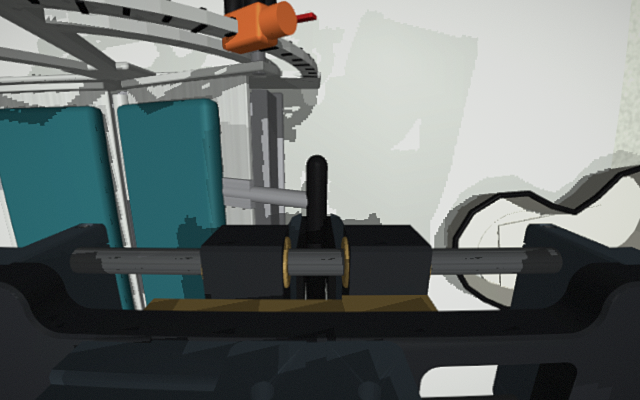

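The wrist camera now sees the clip: orange block around (258,25) with its thumb screw at (288,20). The red pointer tip is near (315,16), still short of the clip. I compute the angles from these.

```bash
cat > meas.py <<'E'
from fit import *
p=np.load('p.npy')
f=env.grab_frame('wrist');im=f['frame'];hsv=cv2.cvtColor(im,cv2.COLOR_RGB2HSV)
H,S,V=[hsv[...,i].astype(int) for i in range(3)]
red=((H<4)|(H>174))&(S>150)&(V>60);org=(H>=5)&(H<20)&(S>150);red[120:]=0;org[120:]=0
for n,m in(('red',red),('org',org)):
    ys,xs=np.nonzero(m)
    if len(xs): print(n,len(xs),'cols',xs.min(),xs.max(),'rows',ys.min(),ys.max(),'cen',xs.mean(),ys.mean(), 'right end rows',ys[xs>=xs.max()-1].mean())
print('clip net',[(np.array(e['uv']),e['confidence']) for e in env.pinpoint('wrist','clip_mark')[:2]],'ptr',[(np.array(e['uv']),e['confidence']) for e in env.pinpoint('wrist','right_wing_pointer')[:2]])
s=env.state();q=np.array(s['ee_pos']);print(s['time_s'],q,s['force'])
def solve(uv,a):  # x on positioner axis and radius for ray at pixel if at angle a: intersect with wing plane
    o,d=ray(f,uv);c,sn=np.cos(p[2]),np.sin(p[2])
    R=np.array([[c,sn,0],[-sn,c,0],[0,0,1]]);o=R@(o-[p[0],p[1],70]);d=R@d
    n=np.array([0,np.sin(a),np.cos(a)]);P=o-d*(o@n)/(d@n);return P[0],np.hypot(P[1],P[2])
def ang(uv,r=162): # angle at which the ray meets the cylinder of radius r about hinge
    o,d=ray(f,uv);c,sn=np.cos(p[2]),np.sin(p[2]);R=np.array([[c,sn,0],[-sn,c,0],[0,0,1]]);o=R@(o-[p[0],p[1],70]);d=R@d
    A,B,C=d[1:]@d[1:],2*o[1:]@d[1:],o[1:]@o[1:]-r*r;t=(-B-np.sqrt(B*B-4*A*C))/2/A;P=o+d*t;return P,np.arctan2(P[2],-P[1])
ys,xs=np.nonzero(red);a=np.arcsin((q[2]-244)/170);print('a z',a)
if len(xs):
    tip=(xs.max()+.5,ys[xs>=xs.max()-1].mean());print('tip',tip,'x,r',solve(tip,a),ang(tip))
q=env.pinpoint('wrist','clip_mark')
if q: print('clip ang',ang(q[0]['uv']))
cv2.imwrite('pics/wc%d.png'%(s['time_s']*100),cv2.resize(im[0:110,190:350],(800,550),interpolation=cv2.INTER_CUBIC)[:,:,::-1])
E
python3 meas.py; ls pics/wc*
```

```text
red 93 cols 296 315 rows 13 19 cen 305.5806451612903 16.129032258064516 right end rows 16.714285714285715
org 2691 cols 30 296 rows 0 52 cen 259.0219249349684 25.699739873652916 right end rows 20.5
clip net [(array([258.6,  27. ]), 0.62)] ptr [(array([261. ,  24.6]), 0.27)]
23.0167 [ 595.082 -160.513  320.009] [-1.092 -5.481 -1.001]
a z 0.4635353141088117
tip (np.float64(315.5), np.float64(16.714285714285715)) x,r (np.float64(222.54114080538875), np.float64(167.2035998462804)) (array([ 226.956, -149.511,   62.374]), np.float64(0.39523363694835423))
clip ang (array([ 208.908, -126.305,  101.445]), np.float64(0.6766752659428447))
pics/wc2301.png
```

```bash
python3 -m handwheel '[{"gripper":5,"travel":[0,-0.0014,-0.003],"twist":0},{"gripper":5,"travel":[0,-0.0014,-0.003],"twist":0},{"gripper":5,"travel":[0,-0.0015,-0.003],"twist":0},{"gripper":5,"travel":[0,-0.0015,-0.003],"twist":0},{"gripper":5,"travel":[0,-0.0016,-0.003],"twist":0}]'
python3 meas.py; ls pics/wc*
```

```text
time_s: 23.48
ee_pos: [595.7, -152.8, 334.9]
ee_rot: [179.9, -0.0, -4.2]
force: [-1.4, -4.6, -1.8]
gripper_width: 11.3
red 38 cols 291 315 rows 13 19 cen 310.2631578947368 16.05263157894737 right end rows 17.22222222222222
org 2147 cols 5 313 rows 15 63 cen 280.53004191895667 36.59385188635305 right end rows 32.9
clip net [(array([283.8,  34.6]), 0.65)] ptr []
23.6333 [ 595.665 -152.764  335.01 ] [-3.04  -5.937  0.395]
a z 0.5649267476014495
tip (np.float64(315.5), np.float64(17.22222222222222)) x,r (np.float64(222.17907348441096), np.float64(167.80408511557795)) (array([ 226.183, -141.68 ,   78.554]), np.float64(0.5062510293106277))
clip ang (array([ 210.856, -127.166,  100.363]), np.float64(0.6681367922218836))
pics/wc2301.png
pics/wc2363.png
```

View pics/wc2363.png

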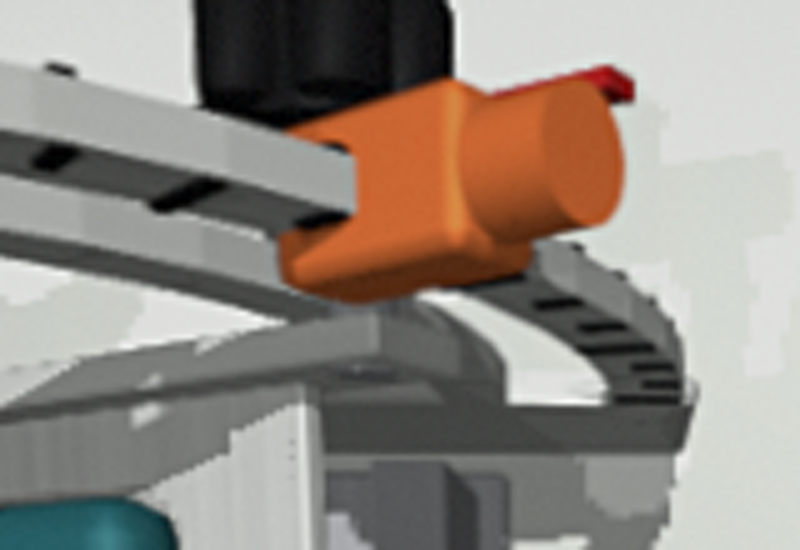

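The pointer is a red blade behind the quadrant with its tip at crop (625,80), still outboard of and below the clip. The grip positions at both flat stops give a better hinge line (yaw −0.075, y≈−1.6, x≈512). I recompute with that and lift further.

```bash
python3 -c "
import numpy as np;p=np.load('p.npy');p[:3]=[512,-1.6,-.075];np.save('p.npy',p)"
python3 meas.py
python3 -m handwheel '[{"gripper":5,"travel":[0,-0.0016,-0.0024],"twist":0},{"gripper":5,"travel":[0,-0.0016,-0.0024],"twist":0},{"gripper":5,"travel":[0,-0.0016,-0.0024],"twist":0},{"gripper":5,"travel":[0,-0.0016,-0.0023],"twist":0},{"gripper":5,"travel":[0,0,0],"twist":0}]'
python3 meas.py; python3 look.py 9
```

```text
red 43 cols 291 315 rows 14 19 cen 308.4186046511628 16.11627906976744 right end rows 17.22222222222222
org 2157 cols 88 314 rows 15 60 cen 281.0241075567918 36.839592025961984 right end rows 33.17391304347826
clip net [(array([283.6,  36. ]), 0.58)] ptr []
23.8333 [ 595.675 -152.914  334.811] [-1.564 -5.728  0.974]
a z 0.5635373211188456
tip (np.float64(315.5), np.float64(17.22222222222222)) x,r (np.float64(216.92166623622904), np.float64(172.00590414544743)) (array([ 224.186, -145.403,   71.428]), np.float64(0.45661635936810197))
clip ang (array([ 207.085, -130.199,   96.397]), np.float64(0.637316083535236))
time_s: 24.3
ee_pos: [596.1, -146.5, 344.8]
ee_rot: [179.9, -0.0, -4.2]
force: [-2.4, -5.4, 1.0]
gripper_width: 11.2
red 301 cols 0 316 rows 14 69 cen 263.8272425249169 26.046511627906977 right end rows 17.714285714285715
org 1846 cols 12 327 rows 23 65 cen 295.465872156013 43.33748645720477 right end rows 40.142857142857146
clip net [(array([295.9,  45.4]), 0.7), (array([181.1, 297.2]), 0.54)] ptr []
24.45 [ 596.125 -146.681  344.499] [-2.784 -4.822  1.234]
a z 0.6325123231578
[... 428 characters left out ...]
198  58.574] [320.32   52.224] [304.716  45.131] [283.482  37.329]
side clip_mark [(array([303.4, 144.3]), 0.53), (array([352.1, 381.6]), 0.5)]
side right_wing_pointer [(array([300.4, 142.9]), 0.74)]
side right_wing_rail [(array([363.6, 151.9]), 0.61)]
  clip model [300.098 148.878] [299.215 146.598] [298.185 144.744] [297.013 143.35 ]
top clip_mark []
top right_wing_pointer [(array([369.6, 174.6]), 0.76), (array([365.3, 254.5]), 0.72)]
top right_wing_rail [(array([365.6, 253.9]), 0.92)]
  clip model [372.363 179.445] [370.58 178.18] [368.194 176.891] [365.212 175.593]
[ 596.132 -146.72   344.428] y 138.40768260003432 z 102.42826300885503 a from z 0.6466538341040408 from y 0.6195103915530383
```

```bash
cat > tri3.py <<'E'
from fit import *
p=np.load('p.npy')
box={'wrist':(0,110,200,360),'side':(125,165,285,320),'top':(165,195,350,385)}
G={};out=[]
for c,(r0,r1,c0,c1) in box.items():
    f=env.grab_frame(c);im=f['frame'];hsv=cv2.cvtColor(im,cv2.COLOR_RGB2HSV).astype(int);H,S,V=hsv[...,0],hsv[...,1],hsv[...,2]
    M={'red':((H<4)|(H>172))&(S>110)&(V>50),'org':(H>=5)&(H<20)&(S>130)}
    for n,m in M.items():
        k=np.zeros_like(m);k[r0:r1,c0:c1]=m[r0:r1,c0:c1]
        N,lab,st,ce=cv2.connectedComponentsWithStats(k.astype(np.uint8),connectivity=8)
        print(c,n,[(list(st[i]),np.round(ce[i],1)) for i in np.argsort(-st[1:,4])[:2]+1] if N>1 else None)
    G[c]=f;out.append(cv2.resize(im[r0:r1,c0:c1],None,fx={'wrist':4,'side':7,'top':7}[c],fy={'wrist':4,'side':7,'top':7}[c],interpolation=cv2.INTER_CUBIC))
    for n in ['clip_mark','right_wing_pointer']:
        for a in (.6,.65,.7): pass
h=600;can=np.zeros((600,800,3),np.uint8)
can[:out[0].shape[0],:out[0].shape[1]]=out[0];y=0
a=cv2.resize(out[1],(150,170));can[445:445+150,0:250]=cv2.resize(out[1],(250,150));can[445:445+150,260:510]=cv2.resize(out[2],(250,150))
cv2.imwrite('pics/t3.png',can[:,:,::-1])
E
python3 tri3.py
python3 - <<'E'
import sys;sys.path.insert(0,'.')
from fit import *
p=np.load('p.npy');F={c:env.grab_frame(c) for c in('side','top')}
def A(P):
    c,s=np.cos(p[2]),np.sin(p[2]);d=P-[p[0],p[1],70];return np.array([c*d[0]+s*d[1],-s*d[0]+c*d[1],d[2]])
for n,s,t in [('ptr flat',(304,162.2),(375.3,184.7)),('ptr .39',(301.3,150.2),(372.3,178.5)),('ptr .46',(299.8,146.9),(372.7,180.1)),('ptr now',(300.4,142.9),(369.6,174.6)),('clip',(301,142.8),(369,178.1))]:
    P,e=tri([ray(F['side'],s),ray(F['top'],t)]);q=A(P);print(n,q,'r',np.hypot(q[1],q[2]),'a',np.arctan2(q[2],-q[1]),e[0])
E
```

```text
wrist red [([np.int32(265), np.int32(14), np.int32(52), np.int32(16), np.int32(300)], array([291.9,  21.5])), ([np.int32(254), np.int32(29), np.int32(3), np.int32(2), np.int32(5)], array([255.2,  29.4]))]
wrist org [([np.int32(262), np.int32(23), np.int32(65), np.int32(42), np.int32(1872)], array([295.1,  43.1])), ([np.int32(257), np.int32(18), np.int32(1), np.int32(1), np.int32(1)], array([257.,  18.]))]
side red [([np.int32(295), np.int32(144), np.int32(1), np.int32(1), np.int32(1)], array([295., 144.])), ([np.int32(293), np.int32(150), np.int32(1), np.int32(1), np.int32(1)], array([293., 150.]))]
side org [([np.int32(295), np.int32(140), np.int32(6), np.int32(12), np.int32(39)], array([298.2, 145.3]))]
top red [([np.int32(361), np.int32(173), np.int32(3), np.int32(1), np.int32(3)], array([362., 173.]))]
top org [([np.int32(363), np.int32(174), np.int32(3), np.int32(3), np.int32(7)], array([364. , 174.7])), ([np.int32(361), np.int32(178), np.int32(3), np.int32(2), np.int32(6)], array([362. , 178.5]))]
ptr flat [ 204.886 -168.394   -7.453] r 168.558805742659 a -0.044229405061210744 2.005992855390313
ptr .39 [ 207.192 -150.017   57.952] r 160.8213235492442 a 0.3686457691544447 3.5537125030148005
ptr .46 [ 205.504 -148.957   71.026] r 165.02422090277202 a 0.4449332790495868 1.9372205946236027
ptr now [ 206.591 -137.195   97.409] r 168.25874183754104 a 0.6174107172394838 5.750102756558645
clip [ 200.193 -135.513   99.325] r 168.01550928488135 a 0.6325030707969794 1.9616953317738293
```

View pics/t3.png

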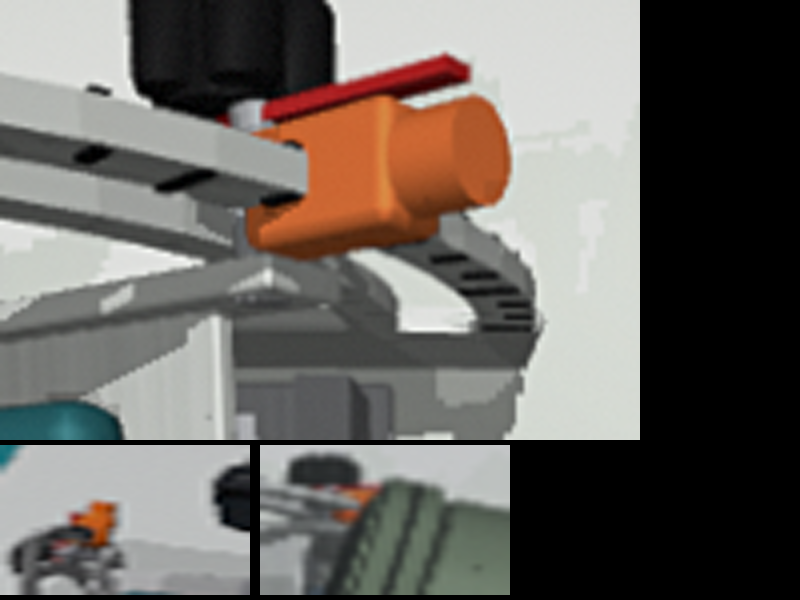

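The blade and the clip block's edge are nearly parallel, with slopes −0.225 and −0.244; at the previous pose they were −0.15 and −0.30. Extrapolating leaves about 0.01 rad, which agrees with the triangulated clip angle of ≈0.645. I make a final nudge of about 1.5 mm.

```bash
python3 -m handwheel '[{"gripper":5,"travel":[0,-0.0005,-0.0007],"twist":0},{"gripper":5,"travel":[0,-0.0005,-0.0006],"twist":0},{"gripper":5,"travel":[0,0,0],"twist":0},{"gripper":5,"travel":[0,0,0],"twist":0}]'
cat > slope.py <<'E'
from fit import *
p=np.load('p.npy')
f=env.grab_frame('wrist');im=f['frame'][:75,240:345]
hsv=cv2.cvtColor(im,cv2.COLOR_RGB2HSV).astype(int);H,S,V=hsv[...,0],hsv[...,1],hsv[...,2]
red=((H<4)|(H>172))&(S>110)&(V>50);org=(H>=5)&(H<20)&(S>130)
def fit(m,l,h,which):
    xs=[x for x in range(l,h) if m[:,x].any()];y=[which(np.nonzero(m[:,x])[0]) for x in xs];return np.polyfit(xs,y,1) if len(xs)>4 else None
N,lab,st,ce=cv2.connectedComponentsWithStats(red.astype(np.uint8));k=1+np.argmax(st[1:,4]);b=st[k]
print('blade',b,'top edge slope',fit(lab==k,b[0]+3,b[0]+b[2]-8,np.min))
N,lab,st,ce=cv2.connectedComponentsWithStats(org.astype(np.uint8));k=1+np.argmax(st[1:,4]);o=st[k];m=lab==k
print('clip',o,'block top slope',fit(m,o[0]+3,o[0]+30,np.min),'bottom',fit(m,o[0]+16,o[0]+42,np.max))
s=env.state();print(s['time_s'],s['ee_pos'],s['force'],s['gripper_width'],'a',np.arcsin((s['ee_pos'][2]-243.7)/170))
est=[]
for c in ['wrist']*4:
    env.grab_frame(c)
    for e in env.pinpoint(c,'clip_mark')[:1]:
        g=np.array(e['uv']);aa=np.linspace(.5,.8,61);d=[np.linalg.norm(proj(f,rail(p,-1,a,207,162))-g) for a in aa];est.append((round(aa[np.argmin(d)],3),round(min(d),1)))
print(est)
E
python3 slope.py
```

```text
time_s: 25.68
ee_pos: [596.2, -145.7, 345.8]
ee_rot: [179.9, -0.0, -4.2]
force: [-2.8, -5.7, 1.1]
gripper_width: 11.4
blade [ 26  14  51  18 337] top edge slope [-0.248 31.811]
clip [  24   24   65   42 1833] block top slope [-0.311 41.504] bottom [-0.148 69.559]
25.7333 [ 596.213 -145.769  345.811] [-2.03  -6.045  0.686] 11.16291420331938 a 0.6443179689307661
[(np.float64(0.63), np.float64(1.9)), (np.float64(0.64), np.float64(2.4)), (np.float64(0.645), np.float64(0.4)), (np.float64(0.635), np.float64(1.9))]
```

Run:
```python
from fit import *
p=np.load('p.npy');f=env.grab_frame('wrist')
def pt(a,x,r,t): return W(p,x,-(r*np.cos(a)-t*np.sin(a)),70+r*np.sin(a)+t*np.cos(a))
def sl(a,x,t,r0=140,r1=165):
    A,B=proj(f,pt(a,x,r0,t)),proj(f,pt(a,x,r1,t));s=(B-A)[1]/(B-A)[0];return round(s,3),round(A[1]-s*(A[0]-240),1)
for a in(.60,.62,.64,.66,.68): print(a,'blade',sl(a,219,0),'clip top',sl(a,213,7.5,),sl(a,214.5,6),'bottom',sl(a,201,-7.5),sl(a,199.5,-6))
```

```text
0.6 blade (np.float64(-0.261), np.float64(38.7)) clip top (np.float64(-0.249), np.float64(44.0)) (np.float64(-0.253), np.float64(42.3)) bottom (np.float64(-0.164), np.float64(72.9)) (np.float64(-0.159), np.float64(74.7))
0.62 blade (np.float64(-0.281), np.float64(37.0)) clip top (np.float64(-0.268), np.float64(42.2)) (np.float64(-0.273), np.float64(40.5)) bottom (np.float64(-0.176), np.float64(72.1)) (np.float64(-0.171), np.float64(73.8))
0.64 blade (np.float64(-0.302), np.float64(35.2)) clip top (np.float64(-0.289), np.float64(40.2)) (np.float64(-0.294), np.float64(38.6)) bottom (np.float64(-0.189), np.float64(71.1)) (np.float64(-0.184), np.float64(72.9))
0.66 blade (np.float64(-0.326), np.float64(33.2)) clip top (np.float64(-0.313), np.float64(38.0)) (np.float64(-0.318), np.float64(36.4)) bottom (np.float64(-0.203), np.float64(70.1)) (np.float64(-0.197), np.float64(71.8))
0.68 blade (np.float64(-0.352), np.float64(31.0)) clip top (np.float64(-0.339), np.float64(35.6)) (np.float64(-0.344), np.float64(34.0)) bottom (np.float64(-0.218), np.float64(68.9)) (np.float64(-0.213), np.float64(70.7))
```

Run:
```python
from fit import *
p=np.load('p.npy');U={}
for i in range(6):
    for c,box in (('side',(300,144)),('top',(369,177))):
        f=env.grab_frame(c);U[c]=f
        for n in ('clip_mark','right_wing_pointer'):
            for e in env.pinpoint(c,n):
                if np.linalg.norm(np.array(e['uv'])-box)<8: U.setdefault((c,n),[]).append(e['uv'])
for n in ('clip_mark','right_wing_pointer'):
    m={c:np.array(U.get((c,n),[[np.nan]*2])) for c in('side','top')}
    print(n,[(c,len(v),v.mean(0),v.std(0)) for c,v in m.items()])
    P,e=tri([ray(U[c],np.median(v,0)) for c,v in m.items()]);c,s=np.cos(p[2]),np.sin(p[2]);d=P-[p[0],p[1],70];y=-s*d[0]+c*d[1];print('  a',np.arctan2(d[2],-y),'r',np.hypot(y,d[2]),e[0])
print(env.state()['time_s'],env.state()['ee_pos'],env.state()['force'])
```

```text
clip_mark [('side', 6, array([300.2, 144. ]), array([1.483, 1.587])), ('top', 1, array([nan, nan]), array([nan, nan]))]
  a nan r nan nan
right_wing_pointer [('side', 5, array([300.34, 145.44]), array([0.944, 1.174])), ('top', 5, array([369.94, 176.94]), array([1.359, 1.887]))]
  a 0.5326540164645129 r 162.78591681316644 3.884728904894996
27.9833 [ 596.211 -145.795  345.795] [-2.986 -5.878  0.367]
```

Run:
```python
from fit import *
f=env.grab_frame('wrist');save(f,'wl.png');acc=f['frame'].astype(float)
for i in range(3): acc+=env.grab_frame('wrist')['frame']
im=(acc/4).astype(np.uint8)[0:80,235:350]
lab=cv2.cvtColor(im,cv2.COLOR_RGB2LAB)
lsd=cv2.createLineSegmentDetector()
for n,ch in(('L',0),('a',1),('b',2)):
    g=cv2.resize(lab[...,ch],None,fx=4,fy=4,interpolation=cv2.INTER_CUBIC);g=cv2.normalize(g,None,0,255,cv2.NORM_MINMAX)
    for l in lsd.detect(g)[0][:,0]:
        x0,y0,x1,y1=l/4
        if abs(x1-x0)<10: continue
        if x0>x1:x0,y0,x1,y1=x1,y1,x0,y0
        s=(y1-y0)/(x1-x0)
        if -.6<s<.05: print(n,np.round([235+x0,y0,235+x1,y1],1),'slope',round(s,3))
```

```text
L [299.3  25.  317.4  20.4] slope -0.253
L [285.2  20.8 311.4  13.4] slope -0.285
L [270.9  32.  299.2  24.1] slope -0.28
L [307.2  27.8 321.2  24.3] slope -0.25
L [318.   74.2 330.5  73.8] slope -0.033
L [267.7  25.5 283.5  21.1] slope -0.282
L [315.5  72.4 329.2  72. ] slope -0.028
L [267.8  29.7 312.1  17.7] slope -0.272
L [268.   62.  294.1  56.7] slope -0.203
L [235.   77.3 255.4  73.8] slope -0.171
a [284.5  21.3 311.4  13.5] slope -0.287
a [265.5  30.6 312.7  17.2] slope -0.283
a [265.2  26.1 283.7  20.7] slope -0.294
a [305.3  28.6 321.2  24.6] slope -0.252
a [299.7  24.6 314.9  20.5] slope -0.267
a [289.5  63.1 310.2  60.2] slope -0.139
a [287.3  27.3 298.6  24.5] slope -0.244
a [278.1  65.8 289.5  63.1] slope -0.24
a [276.5  30.7 287.3  27.5] slope -0.295
b [264.6  33.9 298.8  24. ] slope -0.289
b [266.1  30.5 301.6  20.4] slope -0.287
b [304.5  28.9 321.4  24.6] slope -0.252
b [265.6  26.1 283.8  20.7] slope -0.295
b [283.6  21.8 311.6  13.8] slope -0.286
b [291.5  62.7 310.1  60. ] slope -0.145
b [278.4  65.7 291.6  62.4] slope -0.248
b [269.5  61.6 282.8  59. ] slope -0.201
```

Sub-pixel line slopes put the clip at ≈0.637 and the blade at ≈0.622 on the same ruler, so I raise a further ~0.012 rad.

```bash
python3 -m handwheel '[{"gripper":5,"travel":[0,-0.0006,-0.0008],"twist":0},{"gripper":5,"travel":[0,-0.0006,-0.0008],"twist":0},{"gripper":5,"travel":[0,0,0],"twist":0},{"gripper":5,"travel":[0,0,0],"twist":0}]'
python3 - <<'E'
from fit import *
acc=0
for i in range(6): f=env.grab_frame('wrist');acc=acc+f['frame'].astype(float)
im=(acc/6).astype(np.uint8)[0:80,235:350]
lab=cv2.cvtColor(im,cv2.COLOR_RGB2LAB);lsd=cv2.createLineSegmentDetector()
for n,ch in(('L',0),('a',1),('b',2)):
    g=cv2.normalize(cv2.resize(lab[...,ch],None,fx=4,fy=4,interpolation=cv2.INTER_CUBIC),None,0,255,cv2.NORM_MINMAX)
    for l in lsd.detect(g)[0][:,0]:
        x0,y0,x1,y1=l/4
        if x0>x1:x0,y0,x1,y1=x1,y1,x0,y0
        if x1-x0>15 and y1<28: print(n,np.round([235+x0,y0,235+x1,y1],1),'slope',round((y1-y0)/(x1-x0),3))
p=np.load('p.npy')
def pt(a,x,r,t): return W(p,x,-(r*np.cos(a)-t*np.sin(a)),70+r*np.sin(a)+t*np.cos(a))
def sl(a,x,t):
    A,B=proj(f,pt(a,x,140,t)),proj(f,pt(a,x,165,t));return round((B-A)[1]/(B-A)[0],3)
for a in(.62,.64,.66): print(a,'blade',sl(a,219,0),'top',sl(a,213,7.5))
s=env.state();print(s['time_s'],s['ee_pos'],s['force'],s['gripper_width'],np.arcsin((s['ee_pos'][2]-243.7)/170))
E
```

```text
time_s: 28.52
ee_pos: [596.3, -144.6, 347.5]
ee_rot: [179.9, -0.0, -4.2]
force: [-1.8, -6.2, 0.9]
gripper_width: 11.2
L [291.   27.3 312.4  21.8] slope -0.254
L [275.8  31.6 291.3  27.3] slope -0.283
L [285.9  20.9 312.   13.3] slope -0.29
L [267.7  30.  312.4  17.6] slope -0.279
a [265.9  26.2 281.2  21.7] slope -0.297
a [288.7  20.4 311.8  13.5] slope -0.296
a [308.7  29.7 324.8  25.4] slope -0.266
a [273.1  31.8 302.2  23.7] slope -0.278
a [269.7  29.5 312.4  17.4] slope -0.284
b [274.   33.3 299.4  26.2] slope -0.28
b [309.3  29.6 325.2  25.5] slope -0.26
b [272.4  24.3 302.5  16.9] slope -0.245
b [270.3  29.5 312.7  17.3] slope -0.286
0.62 blade -0.276 top -0.263
0.64 blade -0.297 top -0.284
0.66 blade -0.32 top -0.306
28.8167 [ 596.304 -144.589  347.406] [-2.506 -5.316 -0.157] 11.083299930192602 0.6561048480493884
```

```bash
python3 -c "
from workcell import env
print(env.job_done()); s=env.state(); print(s['time_s'],s['ee_pos'],s['force'])"
```

```text
the job is handed in; nothing more can be done
None
the job is handed in; nothing more can be done
```

The job is handed in after about 29 s of robot time. The left wing lies flat and released. The right wing is held by its rail, with the pointer at the orange clip to within what I could measure.

- **Left wing:** I lowered it by its rail at about 50 mm/s, slowing near the bottom, until it met its stop. The side picture taken after release shows it flat.
- **Right wing:** I first lifted it to about 0.4 rad, but the wrist camera could not see the clip from that grip. I lowered it gently back to flat and regripped further along the rail. On that set-down I pressed the stop with up to about 29 N, more than was needed. I then lifted it again to the clip and kept hold of it with 25 N of grip.
- **Last alignment check:** In the wrist camera the pointer reads about 0.632 rad and the clip edge about 0.636 rad, so they agree within about 0.005 rad.
- **Checks that disagreed:** The arm's own position puts the wing at about 0.65 rad, against roughly 0.64 for the clip from the wrist-camera detections. The side and top camera detections were only good to about 0.05 rad, and their last side readings put the pointer slightly below the clip. I relied on the wrist-camera comparison, so I would allow for about 0.015 rad of uncertainty.
- **Other items:** I never moved near the tube rack, dish or tub, or touched the clip as far as I can tell. I did not take a final picture to confirm that none of them had shifted.

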